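# Shut off the bench dust extractor and pull its filter for inspection

### The job

Check the filter of the clockmaker's dust extractor: first take the steel shut-off plate out of its wooden holder and slide it fully home into the narrow slot on top of the extractor, then swing the extractor's cover flap up until it stands open, draw out the filter cassette hidden under it and hold the cassette upright over the middle of the round cork mat, about 10 cm clear above it. Finish there still holding the cassette in the gripper, with the plate still home and the flap still open, and leave the other things on the bench as they are.

Things in the scene. Friction and masses are not known exactly. Their poses are not given: they have to be found in the camera images.
- machine: Bench dust extractor, a grey painted box fixed to the bench, 200 (x) x 300 (y) x 130 (z) mm; origin under its centre; z up. A flared inlet (r 48 mm, axis 75 mm up) sticks out 40 mm at the +y end, a dark fan drum (r 50 mm) 40 mm at the -y end. On its flat top: the slot (at y = +95 mm) and the cover flap (centred at y = -60 mm).
- slot_mouth (a point): Centre of the shut-off slot's mouth, level with the extractor's top (130 mm above the bench); axes as the extractor's. The slot is 95 mm long (x), 9 mm wide (y), 80 mm deep, open upward. Two thin steel lips along its long sides, splayed outward and up to 9 mm high, funnel the plate in.
- well (a point): Centre of the floor of the open well under the flap, 85 mm above the bench; axes as the extractor's. The well is 130 x 130 mm and 45 mm deep; in the middle of its floor is the filter's pocket, 104 (x) x 20 (y) mm, 65 mm deep.
- plate_tab (a point): Loose steel shut-off plate standing in the holder: blade 90 (x) x 6 (y) x 90 (z) mm, with a grip tab 30 (x) x 12 (y) x 44 (z) mm on the middle of its top edge. This point is the tab's centre, 112 mm above the blade's lower edge; z up. Goes in either way round. 0.2 to 0.35 kg. Fully home, this point is 32 mm above the slot's mouth; 10 mm of blade shows above the extractor.
- holder: Light wooden block fixed to the bench, 130 x 70 x 50 mm, origin under its centre, with a slot along its x, 38 mm deep (slot floor 12 mm above the bench), in which the plate stands with about 1 mm of play each side. On one side of the bench, the mat on the other; the sides may swap.
- flap (a joint): Angle of the cover flap in rad: 0 shut (it starts shut or slightly ajar), grows as its front (-x) edge swings up, 1.57 upright, stop at 1.9. A stiff friction hinge (0.3 N m) holds it wherever it is left.
- flap_hinge (a point): Middle of the flap's hinge line, which runs along the extractor's y, level with the extractor's top; axes as the extractor's. The flap is a grey sheet, 153 mm deep (to -x of the hinge when shut), 150 mm wide (y), 6 mm thick, underside at hinge height, with a bar handle near its front edge. About 0.22 kg.
- flap_bar (a point): Centre of the flap's steel bar handle: round bar 10 mm thick along y, 70 mm clear between its end posts, its axis 35 mm above the flap's upper face and 13 mm in from its front edge; that is 140 mm from the hinge along the flap and 41 mm off its underside. Moves with the flap; axes as the extractor's at joint value 0.
- filter_tab (a point): Centre of the grip tab of the loose filter cassette, hidden under the flap, upright in its pocket. Aluminium frame with pleated paper, 100 (x) x 16 (y) x 65 (z) mm; tab 30 (x) x 10 (y) x 40 (z) mm on the middle of its top. The point is 85 mm above its lower edge; z up. Seated, the tab's foot is level with the well's floor, its top 5 mm below the extractor's top. 0.11 to 0.22 kg.
- filter_foot (a point): Middle of the filter cassette's lower edge.
- mat_top (a point): Centre of the upper face of the round cork mat, 140 mm across and 4 mm thick, fixed flat on the bench.
- screwdriver: Screwdriver lying on the bench, 160 mm long. Leave alone.
- wheel: Brass clock wheel on its arbor, 52 mm across, 22 mm high. Leave alone.
- oil_jar: Small amber jar, 40 mm across, 55 mm high. Leave alone.
- weight: Brass clock weight, 60 mm across, 130 mm high. Leave alone.
- mug: White mug, 80 mm across, 90 mm high. Leave alone.
- brush: Bench brush lying, 180 mm long. Leave alone.
- movement: Brass clock movement on a small base, 70 x 50 x 85 mm. Leave alone.
Not all that is in view belongs to the job. What is shaped like the part that bears plate_tab but blue or orange is not meant.

How it is judged:
By the outcome, as a careful person would: the job done as asked, in the order asked, and still so for the second after the job is handed in, while the arm keeps its last pose, push and grip.
It also fails if it takes over 72 s, if anything falls off the work surface, if the arm or the gripper's body presses on something with over 40 N, if the wrist force passes 120 N, or if a joint passes its speed limit or range.

### The arm

A 6-joint arm with a two-finger parallel gripper is mounted at the origin on the work surface. World frame = base frame: x ahead of the robot, y to its left, z up, the work surface at z = 0. Lengths are in m, angles in rad, forces in N, time in s.
With the tool pointing down it reaches from about 0.275 to 0.825 m from the base axis. Payload 4.9 kg.
Tool frame: the origin (TCP) lies midway between the tips of the shut fingers; the grasp point (between the pads) lies 19 mm behind it (bot.grip_depth is the distance from the TCP to the grasp point, in m); y points along the fingers, x is the direction in which the jaws open and shut, and the axes are right-handed (so a half turn about y gives the same grasp; the last joint's range is limited). The gripper opens to 85 mm and grips with 20 to 120 N. Pads are 22 mm wide; open, the fingers measure 114 mm over their backs; the gripper's body (76 mm by 85 mm) begins 54 mm behind the grasp point. The pads swing forward as they close: fully open they stand 13 mm farther back than shut.
Start: joints at [-1.254, 0.326, -0.193, 1.052, 0, 1.437], TCP at [0.24, -0.495, 0.231] pointing down, gripper open.
Joint ranges: [-2.65, 2.65], [-0.97, 1.79], [-1.3, 1.35], [-1.93, 2.1], [-1.47, 1.37], [-3.14, 3.14]. Speed limits (rad/s): [2.57, 2.57, 3.14, 3.14, 3.14, 3.14].

### API

Orientations are given as a unit quaternion [w, x, y, z].
In Python, from cell import bot gives the robot as it stands. Calls block until the motion is done:
- bot.move_pose(position, orientation): joint-space move of the TCP to a pose.
- bot.move_linear(position, speed=0.15, rotation=None, until_force=None): straight line of the TCP; rotation=None keeps the orientation; speed is the mean speed in m/s. With until_force (N) it stops when the force on the tool has changed by that much, and returns True; else False.
- bot.goto_joints(angles): joint-space move.
- bot.set_gripper(opening, grasp_force=None): opening from 0.0 (shut) to 1.0 (fully open); grasp_force is the grip in N (None keeps the last); returns when the fingers have stopped.
- bot.wait(seconds).
- bot.solve_ik(position, orientation): joint angles nearest the present ones, or None.
- bot.camera(name): name is "scene" or "top" or "wrist"; returns the picture (420x560x3 uint8, red, green, blue); there is no depth.
- bot.calibration(name): a dict with "mtx" (3x3 intrinsics, pixels), "k1" (the pictures are not rectified: a ray, as slopes to the right and down, at radius r is drawn at 1 + k1 r^2 times it, then the intrinsics apply), "extrinsics" (4x4, takes a point from world to camera coordinates); the wrist camera has in their place "hand_eye" (4x4, takes a point from camera to tool coordinates, whose origin is the TCP and whose axes are the tool frame's). Camera axes: x right, y down, z forward; pixel columns grow to the right and rows downward; lengths in m; the calibration is good to about 2 mm. A picture is of the moment at which its call begins: read the wrist's pose just before it. calibration takes no time and is no camera call.
A pose or a line that the arm cannot do raises bot.PlanningError and nothing moves.
- bot.close_job(): hands the job in, once; it reports no verdict.
Trained networks look in the newest picture that a camera, given by its name, has taken for a name from the list of things; names that differ only in an ending like _2 or _b are one class to them, and where a whole thing is asked for, a point or a joint stands for the part that bears it (a point fixed in the world has none). Each returns a list of dicts, best first, with "confidence" (0 to 1); they miss things now and then, are a little off and sometimes report something else, mostly with a low value. They report only what shows in the picture. A call takes as long as a camera call. They do not tell look-alikes from the thing itself.
- bot.search_frame(camera, thing): "bbox" ([left, top, width, height] in pixels, round what is visible of it).
Readings, each from a call of its own:
- bot.read_clock(): time.
- bot.read_joint_positions(): joint angles.
- bot.read_joint_vel(): joint speeds.
- bot.read_joint_efforts(): joint torques, N m.
- bot.read_position(): TCP position.
- bot.read_tool_rot(): TCP orientation.
- bot.read_ft_force(): force on the tool from outside, world axes, zero at the start.
- bot.read_moment(): the same for the moment, N m.
- bot.read_gripper_width(): opening from 0.0 (shut) to 1.0 (fully open).
Only numpy, scipy, OpenCV 4.12 (cv2) and the standard library are available. Lean on these libraries where they do the work, as an engineer would, in place of code of your own. Each camera call takes 0.05 s, during which the arm holds its last target.

## Working session

There is one attempt and no reset: what is moved stays moved. The work goes in short steps, each a Python script; the robot and the scene stay as the last script left them, time stands still between calls to the robot, and variables do not carry over. Pictures are saved under pics/ and viewed, and the job is handed in when it is done.

```bash
ls; mkdir -p pics; python3 - <<'E'
from cell import bot
import cv2, numpy as np
np.set_printoptions(precision=4,suppress=True)
for n in ["scene","top","wrist"]:
    im=bot.camera(n); cv2.imwrite(f"pics/{n}0.png",im[:,:,::-1])
    c=bot.calibration(n); print(n,{k:np.array(v).round(4).tolist() for k,v in c.items()})
    for t in ["machine","plate_tab","holder","flap_bar","mat_top","flap"]:
        try: r=bot.search_frame(n,t)
        except Exception as e: r=[str(e)]
        print(t,r[:4])
print(bot.read_clock(),bot.read_tool_rot(),bot.grip_depth)
E
```

```text
pics
scene {'mtx': [[379.0213, 0.0, 277.3307], [0.0, 379.0213, 209.3937], [0.0, 0.0, 1.0]], 'k1': -0.045, 'extrinsics': [[-0.3604, 0.9327, -0.0089, 0.1942], [0.5848, 0.2185, -0.7812, -0.2034], [-0.7267, -0.2867, -0.6243, 1.4956], [0.0, 0.0, 0.0, 1.0]]}
machine [{'bbox': [207.6, 184.9, 145.6, 112.2], 'confidence': 0.69}]
plate_tab [{'bbox': [179.3, 163.4, 25.4, 34.0], 'confidence': 0.84}, {'bbox': [159.3, 193.9, 33.4, 35.4], 'confidence': 0.69}, {'bbox': [203.7, 183.5, 28.9, 38.3], 'confidence': 0.61}]
holder [{'bbox': [177.6, 178.3, 35.8, 35.0], 'confidence': 0.71}]
flap_bar [{'bbox': [223.5, 189.6, 67.2, 53.5], 'confidence': 0.81}, {'bbox': [377.2, 235.4, 49.9, 31.7], 'confidence': 0.17}]
mat_top [{'bbox': [372.9, 231.3, 56.3, 35.2], 'confidence': 0.6}]
flap [{'bbox': [221.6, 188.8, 70.6, 50.6], 'confidence': 0.75}]
top {'mtx': [[388.073, 0.0, 280.6454], [0.0, 388.073, 207.4023], [0.0, 0.0, 1.0]], 'k1': -0.1079, 'extrinsics': [[0.0452, -0.999, -0.0018, -0.0363], [-0.9791, -0.0439, -0.1988, 0.5229], [0.1985, 0.0108, -0.98, 1.2766], [0.0, 0.0, 0.0, 1.0]]}
machine [{'bbox': [211.1, 156
[... 423 characters left out ...]
: [396.6, 197.1, 38.5, 41.6], 'confidence': 0.31}]
mat_top [{'bbox': [162.2, 220.6, 39.2, 36.3], 'confidence': 0.75}]
flap [{'bbox': [266.1, 161.8, 49.7, 53.4], 'confidence': 0.62}]
wrist {'mtx': [[295.4656, 0.0, 282.2383], [0.0, 295.4656, 207.0464], [0.0, 0.0, 1.0]], 'k1': -0.023, 'hand_eye': [[1.0, -0.0016, 0.0009, 0.0002], [-0.0014, -0.3251, 0.9457, -0.1428], [-0.0012, -0.9457, -0.3251, 0.0822], [0.0, 0.0, 0.0, 1.0]]}
machine []
plate_tab [{'bbox': [288.4, 26.4, 73.3, 88.2], 'confidence': 0.76}, {'bbox': [19.3, 3.4, 124.5, 53.9], 'confidence': 0.56}]
holder [{'bbox': [170.3, 2.8, 83.6, 35.8], 'confidence': 0.83}]
flap_bar []
mat_top []
flap []
1.05 [-0.5991  0.5991 -0.3756  0.3756] 0.0187
```

```bash
python3 - <<'E'
import cv2
a=cv2.imread('pics/scene0.png'); cv2.imwrite('pics/s0c.png',cv2.resize(a[130:310,130:450],None,fx=2.5,fy=2.5,interpolation=2))
a=cv2.imread('pics/top0.png'); cv2.imwrite('pics/t0c.png',cv2.resize(a[130:290,140:460],None,fx=2.5,fy=2.5,interpolation=2))
E
```

```text
(no output)
```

View pics/s0c.png

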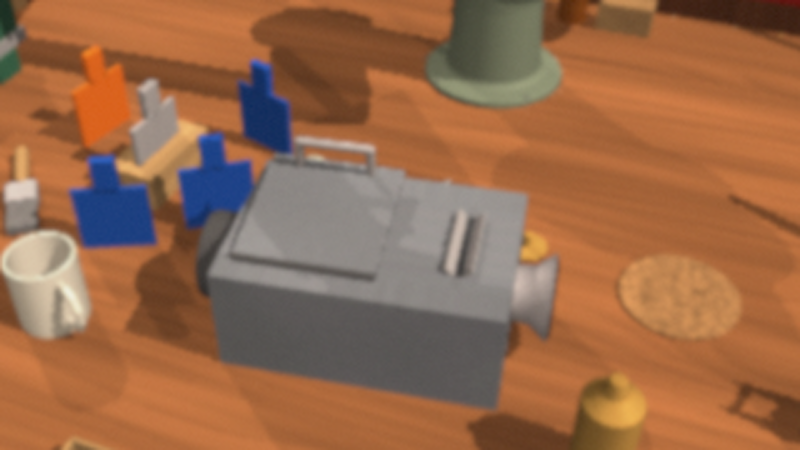

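View pics/t0c.png

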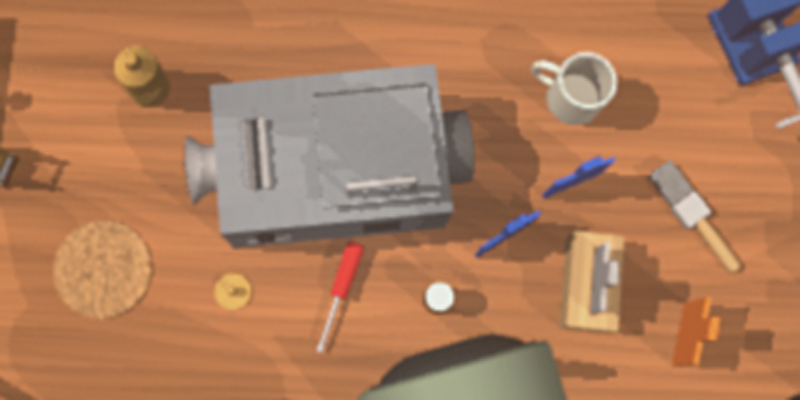

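View pics/wrist0.png

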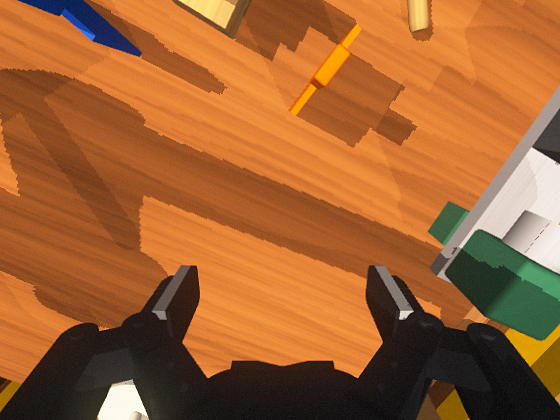

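```bash
cat > h.py <<'E'
from cell import bot
import cv2, numpy as np
from scipy.optimize import least_squares
from scipy.spatial.transform import Rotation as R
np.set_printoptions(precision=4,suppress=True)
def wq(q): return R.from_quat([q[1],q[2],q[3],q[0]])
def qw(r):
    q=r.as_quat(); return [q[3],q[0],q[1],q[2]]
def tool_pose():
    T=np.eye(4);T[:3,:3]=wq(bot.read_tool_rot()).as_matrix();T[:3,3]=bot.read_position();return T
def extr(name,T=None):
    c=bot.calibration(name)
    if name!="wrist": return np.array(c["extrinsics"])
    return np.linalg.inv(T@np.array(c["hand_eye"]))
def proj(name,P,E):
    c=bot.calibration(name);P=np.atleast_2d(P)
    p=P@E[:3,:3].T+E[:3,3];s=p[:,:2]/p[:,2:]
    r2=(s**2).sum(1,keepdims=True);s=s*(1+c["k1"]*r2)
    M=np.array(c["mtx"]);return s*[M[0,0],M[1,1]]+M[:2,2]
def ray(name,uv,E):
    c=bot.calibration(name);M=np.array(c["mtx"])
    d=(np.array(uv,float)-M[:2,2])/[M[0,0],M[1,1]];s=d.copy()
    for _ in range(20): s=d/(1+c["k1"]*(s@s))
    w=E[:3,:3].T@np.array([s[0],s[1],1]);o=-E[:3,:3].T@E[:3,3];return o,w
def at_z(name,uv,z,E):
    o,w=ray(name,uv,E);return o+w*(z-o[2])/w[2]
def down(yaw,tilt=0):
    """tool pointing down, jaw-opening (tool x) axis at angle yaw in world xy"""
    x=np.array([np.cos(yaw),np.sin(yaw),0]);y=np.array([0,0,-1.]);z=np.cross(x,y)
    return R.from_matrix(np.c_[x,y,z])
def snap(name,fn):
    T=tool_pose() if name=="wrist" else None
    im=bot.camera(name)[:,:,::-1].copy();cv2.imwrite("pics/"+fn,im)
    if T is not None: np.save("pics/"+fn+".npy",T)
    return im,extr(name,T)
def crop(im,x,y,w,h,f,fn): cv2.imwrite("pics/"+fn,cv2.resize(im[y:y+h,x:x+w],None,fx=f,fy=f,interpolation=cv2.INTER_CUBIC))
E
python3 - <<'E'
from h import *
E=extr("top");f=lambda x,y,z:at_z("top",(x/2.5+140,y/2.5+130),z,E)
for n,x,y,z in [("m++",211,85,.13),("m+-",437,66,.13),("m--",452,213,.13),("m-+",222,235,.13),("slot",258,153,.135),("bar",381,186,.171),("barL",347,187,.171),("barR",416,180,.171),("mat",102,270,.004),("h1",570,232,.05),("h2",624,233,.05),("h3",619,331,.05),("h4",565,327,.05),("tabtop",614,262,.146)]: print(n,f(x,y,z))
print(wq([-0.5991,0.5991,-0.3756,0.3756]).as_matrix())
E
```

```text
m++ [0.6463 0.179  0.13  ]
m+- [ 0.6859 -0.119   0.13  ]
m-- [ 0.4885 -0.1435  0.13  ]
m-+ [0.4467 0.1498 0.13  ]
slot [0.5553 0.11   0.135 ]
bar [ 0.5112 -0.0502  0.171 ]
barL [ 0.508  -0.0079  0.171 ]
barR [ 0.5208 -0.0936  0.171 ]
mat [0.4081 0.3345 0.004 ]
h1 [ 0.4842 -0.3137  0.05  ]
h2 [ 0.486  -0.3887  0.05  ]
h3 [ 0.3518 -0.3811  0.05  ]
h4 [ 0.3544 -0.3075  0.05  ]
tabtop [ 0.4317 -0.349   0.146 ]
[[ 0.4357  0.      0.9001]
 [-0.9001  0.      0.4357]
 [ 0.     -1.      0.    ]]
```

```bash
python3 - <<'E'
from h import *
q=qw(down(-np.pi/2-0.05))
j=bot.solve_ik([0.425,-0.348,0.26],q);print(j)
for yaw in (-np.pi/2+.13,np.pi/2+.13):
  for p in ([.55,.11,.14],[.57,-.04,.085],[.57,-.04,.36],[.41,.335,.17],[.51,-.05,.15],[.64,-.05,.26]): print(yaw,p,bot.solve_ik(p,qw(down(yaw))))
for p in ([.49,-.05,.15],[.64,-.05,.26]):
  for yaw in (.13,np.pi+.13): print(yaw,p,bot.solve_ik(p,qw(down(yaw))))
bot.move_pose([0.425,-0.348,0.26],q)
im,E=snap("wrist","w1.png");print(bot.read_clock())
print(bot.search_frame("wrist","plate_tab"),bot.search_frame("wrist","holder"))
E
```

```text
[-0.8205  0.3077 -0.1441  1.119   0.      2.3711]
-1.4407963267948967 [0.55, 0.11, 0.14] [ 0.0658  0.4224 -0.2975  0.8509  0.      3.0774]
-1.4407963267948967 [0.57, -0.04, 0.085] [-0.1992  0.5008 -0.3304  0.7396  0.      2.8124]
-1.4407963267948967 [0.57, -0.04, 0.36] [-0.1992  0.3216  0.1262  1.3754  0.      2.8124]
-1.4407963267948967 [0.41, 0.335, 0.17] [ 0.5456  0.3387 -0.341   0.8911  0.     -2.726 ]
-1.4407963267948967 [0.51, -0.05, 0.15] [-0.2419  0.3298 -0.4119  0.8291  0.      2.7697]
-1.4407963267948967 [0.64, -0.05, 0.26] [-0.1929  0.4871  0.1259  1.2096  0.      2.8187]
1.7007963267948965 [0.55, 0.11, 0.14] [ 0.0658  0.4224 -0.2975  0.8509  0.     -0.0642]
1.7007963267948965 [0.57, -0.04, 0.085] [-0.1992  0.5008 -0.3304  0.7396  0.     -0.3292]
1.7007963267948965 [0.57, -0.04, 0.36] [-0.1992  0.3216  0.1262  1.3754  0.     -0.3292]
1.7007963267948965 [0.41, 0.335, 0.17] [ 0.5456  0.3387 -0.341   0.8911  0.      0.4156]
1.7007963267948965 [0.51, -0.05, 0.15] [-0.2419  0.3298 -0.4119  0.8291  0.     -0.3719]
1.7007963267948965 [0.64, -0.05, 0.26] [-0.1929  0.4871  0.1259  1.2096  0.     -0.3229]
0.13 [0.49, -0.05, 0.15] [-0.2517  0.2958 -0.4618  0.8132  0.      1.1891]
3.271592653589793 [0.49, -0.05, 0.15] [-0.2517  0.2958 -0.4618  0.8132  0.     -1.9525]
0.13 [0.64, -0.05, 0.26] [-0.1929  0.4871  0.1259  1.2096  0.      1.2479]
3.271592653589793 [0.64, -0.05, 0.26] [-0.1929  0.4871  0.1259  1.2096  0.     -1.8937]
2.0417
[{'bbox': [365.7, 181.9, 52.9, 89.2], 'confidence': 0.97}, {'bbox': [271.4, 141.5, 15.6, 89.7], 'confidence': 0.96}, {'bbox': [170.3, 241.7, 77.1, 71.0], 'confidence': 0.79}, {'bbox': [127.8, 108.1, 85.5, 58.0], 'confidence': 0.78}, {'bbox': [209.4, 18.7, 84.2, 60.6], 'confidence': 0.64}] [{'bbox': [251.9, 126.5, 62.2, 103.1], 'confidence': 0.62}, {'bbox': [1.1, 1.6, 122.1, 152.0], 'confidence': 0.51}]
```

View pics/w1.png

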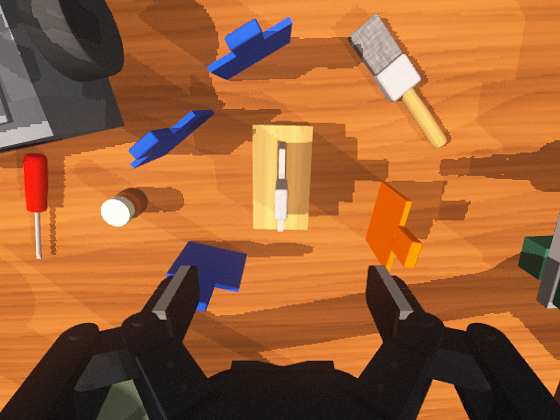

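```bash
python3 - <<'E'
from h import *
im=cv2.imread('pics/w1.png'); crop(im,235,115,90,125,4.8,"w1c.png")
E
```

```text
(no output)
```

View pics/w1c.png

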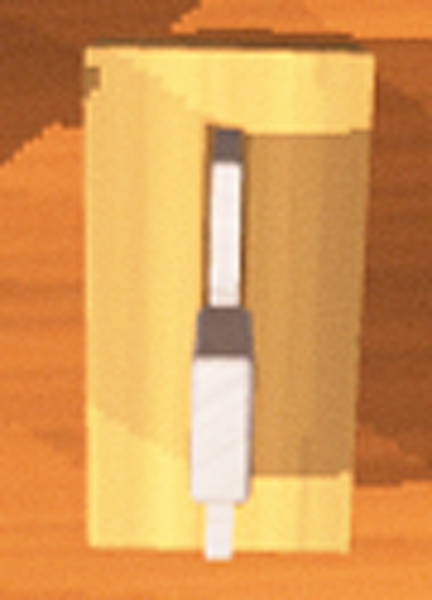

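```bash
python3 - <<'E'
from h import *
T=np.load('pics/w1.png.npy');E=extr("wrist",T)
f=lambda x,y,z:at_z("wrist",(x/4.8+235,y/4.8+115),z,E)
a=[f(*p,.146) for p in ((194,357),(252,355),(248,502),(191,500))];print(np.array(a),np.mean(a,0))
d=(a[0]+a[1]-a[2]-a[3])/2;print(np.linalg.norm(d),np.arctan2(d[1],d[0]),np.linalg.norm(a[0]-a[1]))
b=[f(*p,.102) for p in ((210,161),(241,162),(232,560),(205,558))];print(np.array(b),np.mean(b,0))
d=(b[0]+b[1]-b[2]-b[3])/2;print(np.linalg.norm(d),np.arctan2(d[1],d[0]))
h=[f(*p,.05) for p in ((85,47),(374,55),(349,550),(88,547))];print(np.array(h),np.mean(h,0))
d=(h[0]+h[1]-h[2]-h[3])/2;print(np.arctan2(d[1],d[0]))
for p in ((188,242),(246,255),(236,290),(207,310)):print(at_z("wrist",p,.095,E),at_z("wrist",p,.0,E),)
E
```

```text
[[ 0.4361 -0.344   0.146 ]
 [ 0.4359 -0.3549  0.146 ]
 [ 0.4064 -0.3528  0.146 ]
 [ 0.4074 -0.3418  0.146 ]] [ 0.4215 -0.3484  0.146 ]
0.02916326589795877 -0.07486434403211281 0.010879061282090019
[[ 0.4663 -0.3483  0.102 ]
 [ 0.4658 -0.3548  0.102 ]
 [ 0.375  -0.3484  0.102 ]
 [ 0.3758 -0.3422  0.102 ]] [ 0.4208 -0.3484  0.102 ]
0.0908577748337795 -0.06885370211646506
[[ 0.488  -0.3189  0.05  ]
 [ 0.4826 -0.3883  0.05  ]
 [ 0.3535 -0.3792  0.05  ]
 [ 0.358  -0.3089  0.05  ]] [ 0.4205 -0.3488  0.05  ]
-0.07317228841775004
[ 0.3646 -0.2381  0.095 ] [ 0.3206 -0.2026  0.    ]
[ 0.3446 -0.3033  0.095 ] [ 0.2944 -0.2879  0.    ]
[ 0.2974 -0.2867  0.095 ] [ 0.2327 -0.2661  0.    ]
[ 0.2698 -0.2472  0.095 ] [ 0.1966 -0.2145  0.    ]
```

```bash
python3 - <<'E'
from h import *
q=qw(down(-np.pi/2-0.072))
bot.set_gripper(0.45)
bot.move_linear([.421,-.3484,.165],speed=.2,rotation=q)
im,E=snap("wrist","w2.png")
print(bot.move_linear([.421,-.3484,.108],speed=.1,until_force=10),bot.read_position(),bot.read_ft_force())
bot.set_gripper(0.0,80);print(bot.read_gripper_width(),bot.read_ft_force())
im,E=snap("wrist","w3.png")
print(bot.move_linear([.421,-.3484,.24],speed=.15,until_force=25),bot.read_position(),bot.read_ft_force(),bot.read_gripper_width())
im,E=snap("wrist","w4.png");print(bot.read_clock())
cv2.imwrite("pics/w34.png",np.hstack([cv2.resize(cv2.imread(f"pics/w{i}.png"),(400,300)) for i in (3,4)]))
E
```

```text
False [ 0.4214 -0.3488  0.1086] [-0.449   0.1011 -0.7051]
0.13181687715368837 [-0.5288  2.3722  6.8779]
False [ 0.4204 -0.3479  0.2388] [ 1.3146  0.0032 -3.6404] 0.13095962024460212
5.5417
```

View pics/w34.png

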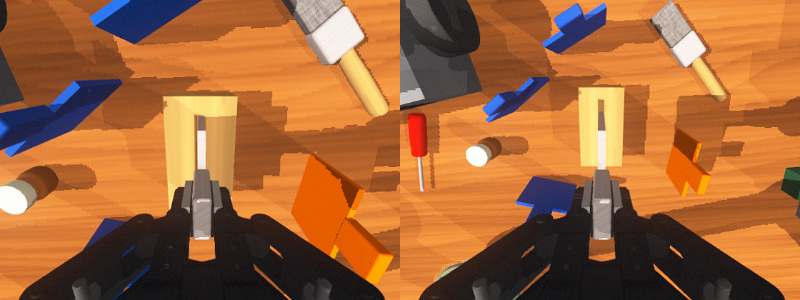

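```bash
python3 - <<'E'
from h import *
bot.move_linear([.42,-.348,.32],speed=.2)
q=qw(down(np.pi/2+.132))
bot.move_pose([.47,-.25,.34],q)
bot.move_linear([.62,.115,.30],speed=.3)
im,E=snap("wrist","w5.png");print(bot.read_clock(),bot.read_position(),bot.read_ft_force(),bot.read_joint_positions())
snap("top","t5.png");
E
```

```text
10.2667 [0.6198 0.1136 0.3004] [ 0.4029 -0.4922 -2.6883] [ 0.0644  0.4506  0.1693  1.2893 -0.0004 -0.0657]
```

View pics/w5.png

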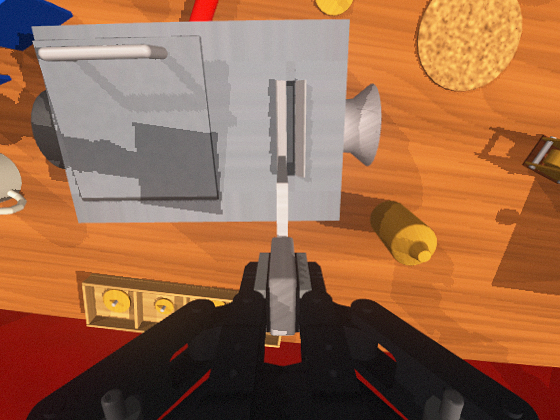

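```bash
python3 - <<'E'
from h import *
im=cv2.imread('pics/w5.png'); crop(im,255,65,70,120,5,"w5c.png"); crop(im,25,10,335,220,2.3,"w5d.png");crop(im,250,165,70,100,6,"w5e.png")
E
```

```text
(no output)
```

View pics/w5c.png

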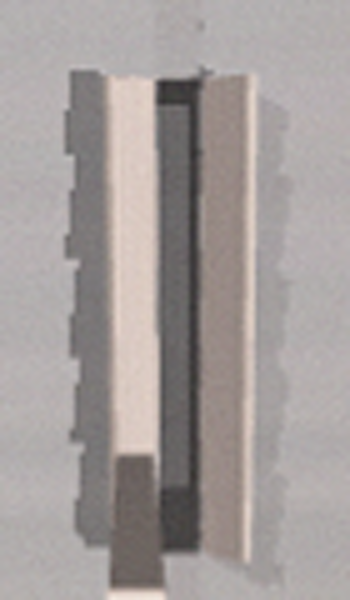

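View pics/w5d.png

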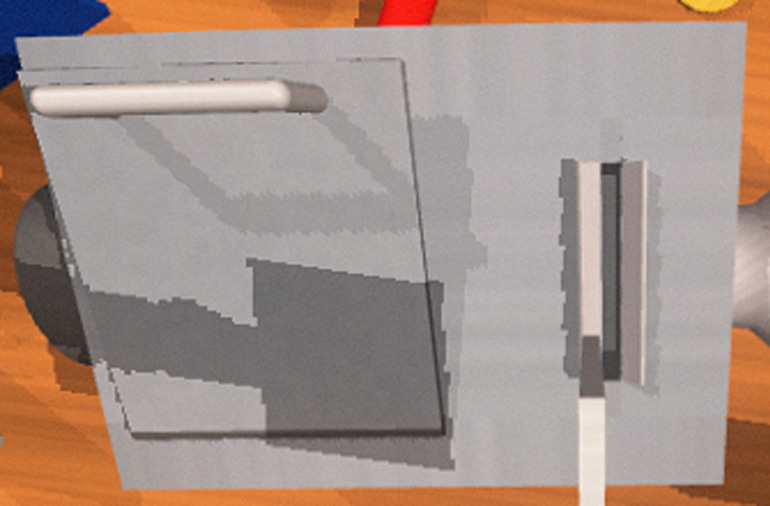

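View pics/w5e.png

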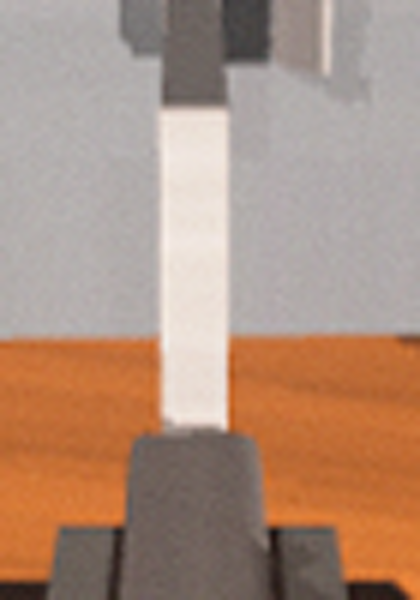

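```bash
cat > fit5.py <<'E'
from h import *
T=np.load('pics/w5.png.npy');E=extr("wrist",T)
c=lambda x,y:(x/5+255,y/5+65)
d=lambda x,y:(x/2.3+25,y/2.3+10)
e=lambda x,y:(x/6+250,y/6+165)
mc=[(d(16,38),(-.1,-.15)),(d(746,22),(-.1,.15)),(d(724,485),(.1,.15)),(d(124,490),(.1,-.15))]
sc=[(c(157,80),(-.0475,.0905)),(c(201,80),(-.0475,.0995)),(c(199,550),(.0475,.0995)),(c(160,550),(.0475,.0905))]
W=np.array([at_z("wrist",p[0],.13,E)[:2] for p in mc+sc]);M=np.array([p[1] for p in mc+sc])
print(W)
def fit(W,M):
    f=lambda v:(M@R.from_euler('z',v[2]).as_matrix()[:2,:2].T+v[:2]-W).ravel()
    r=least_squares(f,[.56,.02,.13]);return r.x,r.fun.reshape(-1,2)*1000
for s in (slice(0,8),slice(0,4)): print(*fit(W[s],M[s]))
Ws=W[4:];print("slot centre",Ws.mean(0)); dd=(Ws[2]+Ws[3]-Ws[0]-Ws[1]);print(np.arctan2(dd[1],dd[0]),np.linalg.norm(dd)/2)
zt=T[2,3]-.006
B=np.array([at_z("wrist",e(*p),zt,E)[:2] for p in ((162,108),(228,108))]);B2=np.array([at_z("wrist",c(*p),zt-.09,E)[:2] for p in ((118,455),(156,455))])
# in tool frame
for X,z in ((B,zt),(B2,zt-.09)):
    print("blade end tool",[(T[:3,:3].T@(np.r_[x,z]-T[:3,3])) for x in X])
near=np.array([at_z("wrist",e(*p),zt,E)[:2] for p in ((160,430),(228,430))]);print(near,B,B2)
print(T)
E
python3 fit5.py
```

```text
[[ 0.4933 -0.1434]
 [ 0.4516  0.1534]
 [ 0.65    0.1825]
 [ 0.6918 -0.1152]
 [ 0.5119  0.1025]
 [ 0.5108  0.1111]
 [ 0.6039  0.1241]
 [ 0.605   0.1157]]
[0.5715 0.0193 0.1412] [[ 0.2835  0.0732]
 [-0.231   0.3736]
 [-0.6172 -0.5692]
 [-0.2497  0.0966]
 [-0.1619 -0.3147]
 [-0.3126  0.0378]
 [ 0.5568  0.4299]
 [ 0.7322 -0.1272]]
[0.5717 0.0193 0.1408] [[ 0.4114  0.1159]
 [ 0.0352  0.436 ]
 [-0.3379 -0.599 ]
 [-0.1087  0.0471]]
slot centre [0.5579 0.1133]
0.13951802073133485 0.09408633600777315
blade end tool [array([-0.0036,  0.006 ,  0.0472]), array([0.0021, 0.006 , 0.0472])]
blade end tool [array([-0.004 ,  0.096 ,  0.0467]), array([0.0021, 0.096 , 0.0467])]
[[0.6037 0.1076]
 [0.6029 0.1138]] [[0.5734 0.104 ]
 [0.5727 0.1097]] [[0.5739 0.1037]
 [0.5731 0.1098]]
[[-0.1302 -0.0001 -0.9915  0.6197]
 [ 0.9915 -0.0006 -0.1302  0.1138]
 [-0.0006 -1.      0.0001  0.3002]
 [ 0.      0.      0.      1.    ]]
```

```bash
python3 - <<'E'
from h import *
q=qw(down(np.pi/2+.1412))
t=np.array([.5600,.1146,.246])
bot.move_linear([t[0],t[1],.29],speed=.15,rotation=q)
bot.move_linear(t,speed=.1)
print(bot.read_position(),t,bot.read_ft_force())
im,E=snap("wrist","w6.png");crop(im,230,130,110,180,4,"w6c.png")
a,_=snap("scene","s6.png");crop(a,260,150,120,120,5,"s6c.png");print(bot.read_clock())
E
```

```text
[0.5605 0.1146 0.2461] [0.56   0.1146 0.246 ] [-0.553   0.006  -2.2484]
11.5667
```

View pics/w6.png

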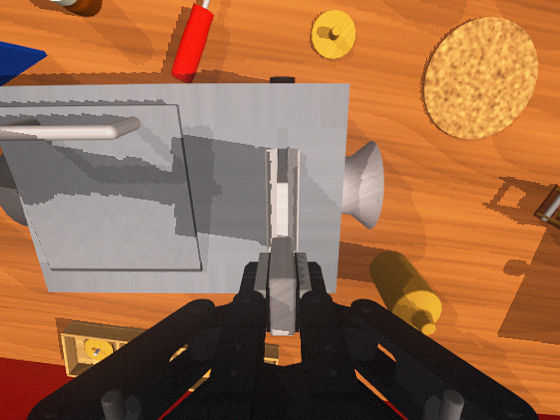

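View pics/s6c.png

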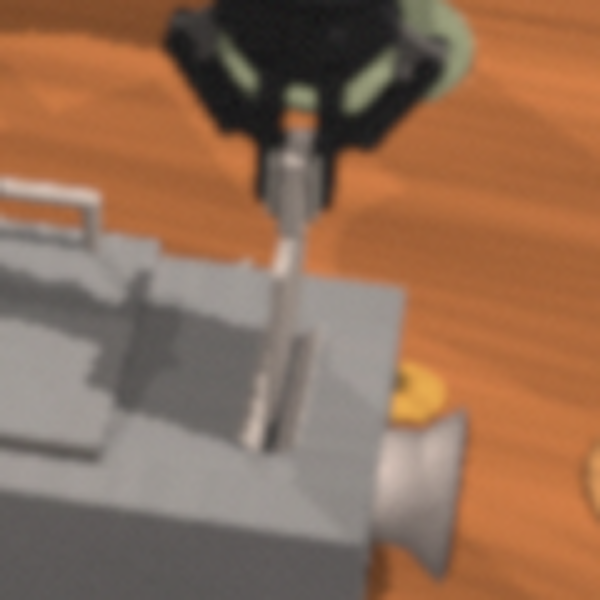

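```bash
python3 - <<'E'
from h import *
print(bot.move_linear([.56,.1146,.225],speed=.05,until_force=12),bot.read_position(),bot.read_ft_force(),bot.read_moment())
print(bot.read_clock())
E
python3 - <<'E'
from h import *
if bot.read_position()[2]<.23:
  print(bot.move_linear([.56,.1146,.1445],speed=.06,until_force=15),bot.read_position(),bot.read_ft_force(),bot.read_moment(),bot.read_gripper_width())
im,E=snap("wrist","w7.png")
a,_=snap("scene","s7.png");crop(a,260,150,120,120,5,"s7c.png");print(bot.read_clock())
E
```

```text
False [0.5598 0.1146 0.2247] [ 0.5532 -0.3644 -2.8678] [0.0306 0.0043 0.0037]
12.1333
True [0.5598 0.1146 0.147 ] [-0.9047  0.6414  4.4145] [-0.0011  0.1294  0.0122] 0.1320844028865697
13.45
```

View pics/s7c.png

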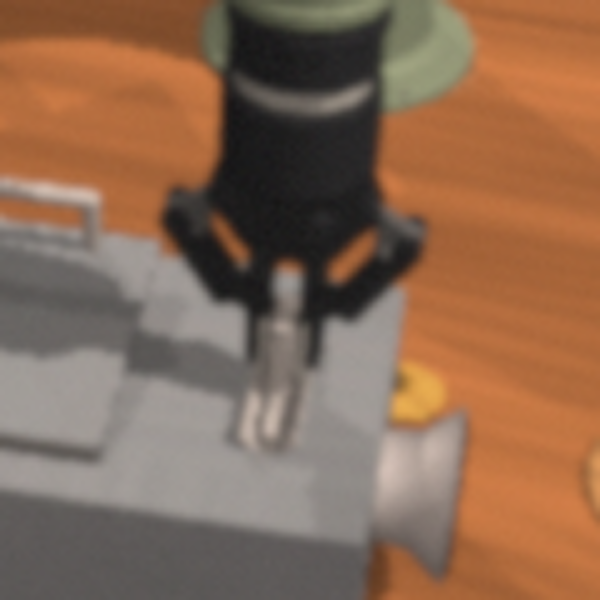

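View pics/w7.png

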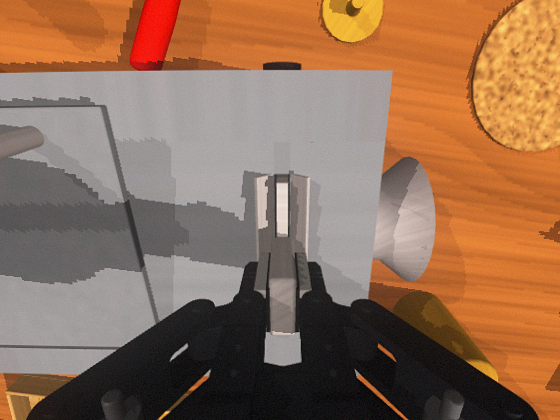

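```bash
python3 - <<'E'
from h import *
bot.set_gripper(0.4)
p=bot.read_position()
bot.move_linear([p[0],p[1],.30],speed=.2)
print(bot.read_gripper_width(),bot.read_position())
im,E=snap("wrist","w8.png")
T=np.load('pics/w5.png.npy');E=extr("wrist",T)
d=lambda x,y:(x/2.3+25,y/2.3+10)
m=R.from_euler('z',.1412).as_matrix()
for n,x,y,z in [("fFR",402,59,.136),("fBR",445,432,.136),("fBL",132,434,.136),("barL",40,98,.171),("barR",310,96,.171)]:
    print(n,m.T@(at_z("wrist",d(x,y),z,E)-[.5715,.0193,0]))
a,_=snap("scene","s8.png");crop(a,190,150,180,140,4,"s8c.png");print(bot.read_clock())
E
```

```text
0.40172829527550497 [0.5577 0.1144 0.2989]
fFR [-0.0871  0.011   0.136 ]
fBR [0.0698 0.0159 0.136 ]
fBL [ 0.069  -0.1347  0.136 ]
barL [-0.0706 -0.1151  0.171 ]
barR [-0.0686 -0.0149  0.171 ]
14.825
```

View pics/w8.png

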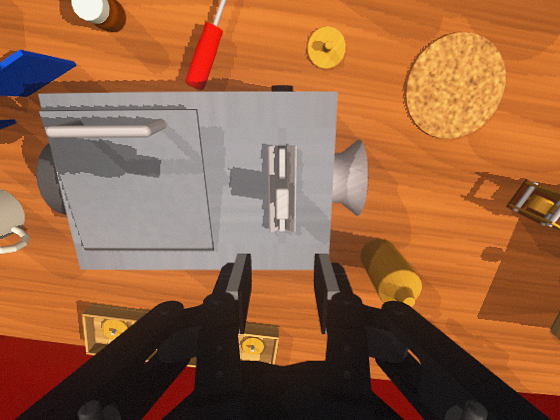

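View pics/s8c.png

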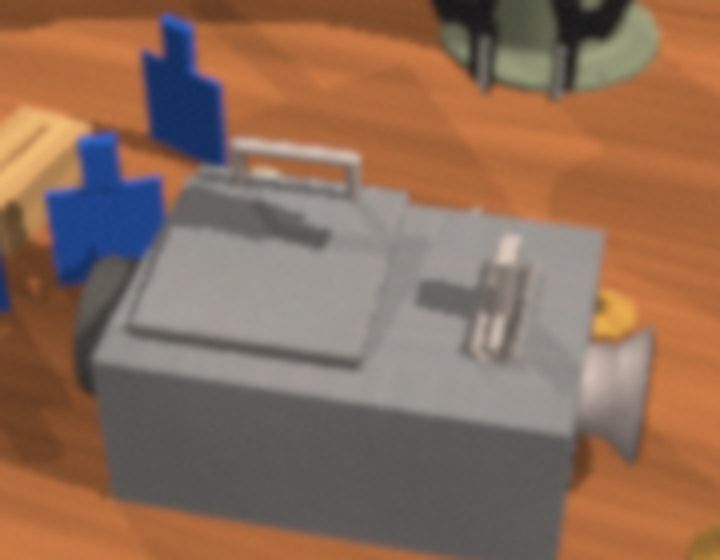

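```bash
python3 - <<'E'
from h import *
m=R.from_euler('z',.1412).as_matrix();o0=np.array([.5715,.0193,0])
def rm(name,uv,E):
    o,w=ray(name,uv,E);return m.T@(o-o0),m.T@w
T8=np.load('pics/w8.png.npy');E8=extr("wrist",T8);T5=np.load('pics/w5.png.npy');E5=extr("wrist",T5);Es=extr("scene")
w5=cv2.imread('pics/w5.png');w8=cv2.imread('pics/w8.png')
crop(w8,35,85,190,180,4,"w8d.png")
def tri(L):
    A=[];b=[]
    for o,w in L:
        n=np.array([w[2],-w[0]]);n/=np.linalg.norm(n);A.append(n);b.append(n@[o[0],o[2]])
    return np.linalg.lstsq(np.array(A),np.array(b),rcond=None)[0]
for uvw in ((95,132),):
  for uvs in ((240,146),(298,151),(355,157)):
    s=(uvs[0]/4+190,uvs[1]/4+150)
    print(tri([rm("wrist",uvw,E8),rm("scene",s,Es)]), tri([rm("wrist",(160/2.3+25,97/2.3+10),E5),rm("scene",s,Es)]))
# flap front right corner, top
def tri3(L):
    A=sum(np.eye(3)-np.outer(w,w)/(w@w) for o,w in L);b=sum((np.eye(3)-np.outer(w,w)/(w@w))@o for o,w in L);return np.linalg.solve(A,b)
print(tri3([rm("wrist",(402/2.3+25,59/2.3+10),E5),rm("scene",(408/4+190,193/4+150),Es)]))
print(tri3([rm("wrist",(445/2.3+25,432/2.3+10),E5),rm("scene",(360/4+190,358/4+150),Es)]))
E
```

```text
[-0.0658  0.1845] [-0.0676  0.1832]
[-0.066   0.1864] [-0.0672  0.1855]
[-0.066   0.1874] [-0.067   0.1867]
[-0.0842  0.0157  0.1496]
[0.0698 0.0169 0.1357]
```

View pics/w8d.png

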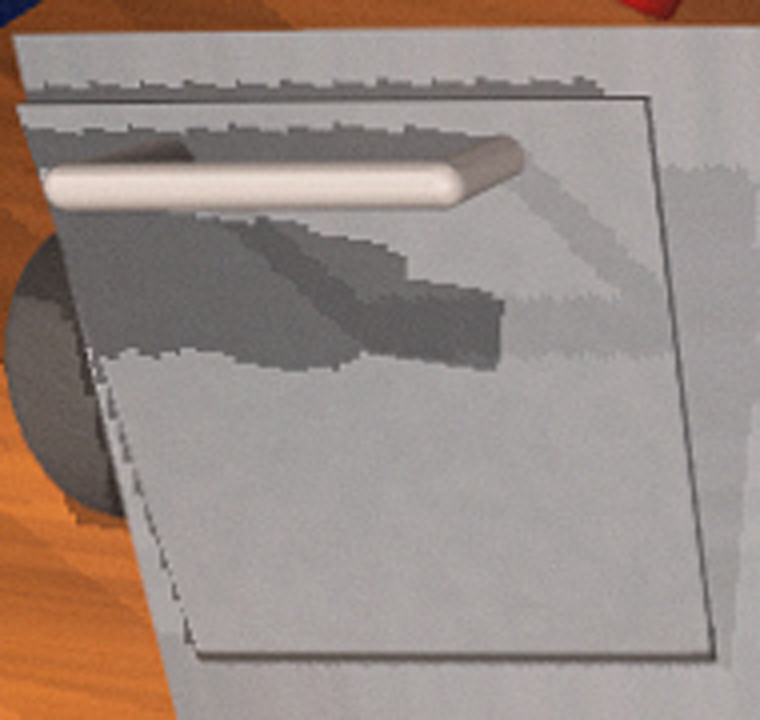

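```bash
cat > flap.py <<'E'
from h import *
YAW=.1412; m=R.from_euler('z',YAW).as_matrix();o0=np.array([.5715,.0193,0])
def bar(th): return m@np.array([.070-.140*np.cos(th)+.041*np.sin(th),-.06,.13+.140*np.sin(th)+.041*np.cos(th)])+o0
def rot(beta):
    # tool x along x_m, pointing down, then lean about y_m so that d=(-sin b,0,-cos b)
    return R.from_matrix(m)*R.from_euler('y',beta)*R.from_matrix(m.T)*down(YAW)
def tcp(th,beta,g=.0165): 
    r=rot(beta);d=r.as_matrix()[:,1];return bar(th)+d*g,r
E
python3 - <<'E'
from flap import *
print(rot(.3).as_matrix()[:,1]@m)
for th in np.linspace(.1,1.75,6):
    p,r=tcp(th,.3*th/1.7);print(p,bot.solve_ik(p,qw(r)))
p,r=tcp(.1,0)
bot.move_pose(p+[0,0,.09],qw(r))
im,E=snap("wrist","w9.png")
print(bot.read_position(),p, bot.read_clock())
E
```

```text
[-0.2955  0.     -0.9553]
[ 0.5151 -0.0493  0.1683] [-0.2343  0.332  -0.356   0.8992 -0.0065  1.1953]
[ 0.5389 -0.0459  0.2092] [-0.2069  0.3821 -0.172   1.0881 -0.0259  1.2236]
[ 0.5746 -0.0409  0.2398] [-0.1769  0.4754  0.0466  1.2695 -0.0418  1.2553]
[ 0.618  -0.0347  0.2569] [-0.1483  0.6068  0.2988  1.4474 -0.0546  1.2863]
[ 0.6645 -0.0281  0.2586] [-0.1234  0.7751  0.5949  1.6328 -0.0649  1.3141]
[ 0.7089 -0.0218  0.2447] [-0.1031  1.0029  0.9969  1.865  -0.0736  1.3377]
[ 0.5156 -0.0489  0.2582] [ 0.5154 -0.0493  0.1683] 16.025
```

View pics/w9.png

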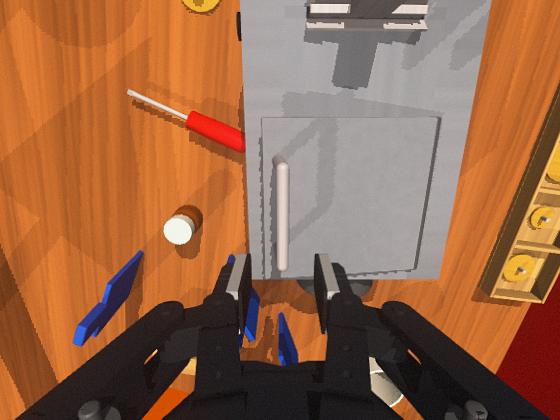

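```bash
python3 - <<'E'
from flap import *
T=np.load('pics/w9.png.npy');E=extr("wrist",T);
for p in ((282,167),(282,218),(282,268)): print(at_z("wrist",p,.185,E))
print(bar(.1))
p,r=tcp(.1,0)
print(bot.move_linear(p,speed=.12,until_force=8),bot.read_position(),bot.read_ft_force())
snap("scene","s10.png")
bot.set_gripper(0,30)
print(bot.read_gripper_width(),bot.read_ft_force(),bot.read_clock())
im,E=snap("wrist","w10.png")
a,_=snap("scene","s10.png");crop(a,190,130,180,150,4,"s10c.png")
E
```

```text
[ 0.5082 -0.0098  0.185 ]
[ 0.5138 -0.0497  0.185 ]
[ 0.5201 -0.0939  0.185 ]
[ 0.5154 -0.0493  0.1848]
False [ 0.5159 -0.0493  0.1689] [0.1356 0.8179 0.8951]
0.10255305607973873 [-1.7223 -0.846   2.0361] 17.3083
```

View pics/s10c.png

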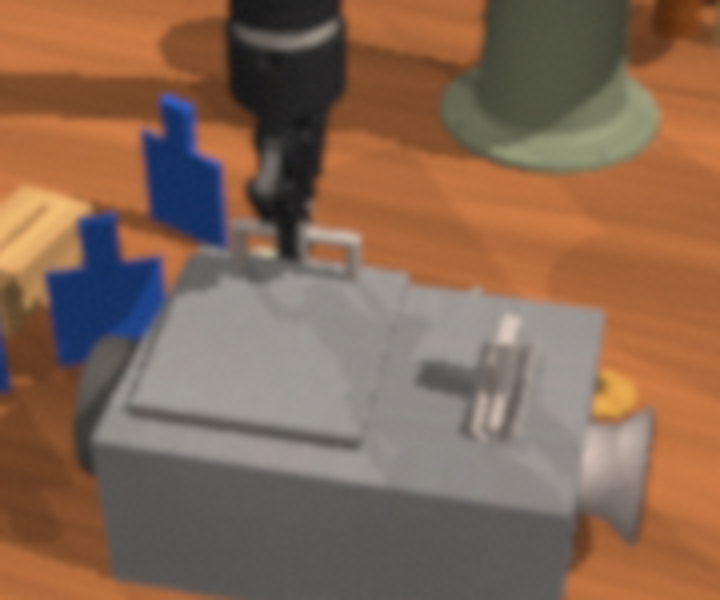

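View pics/w10.png

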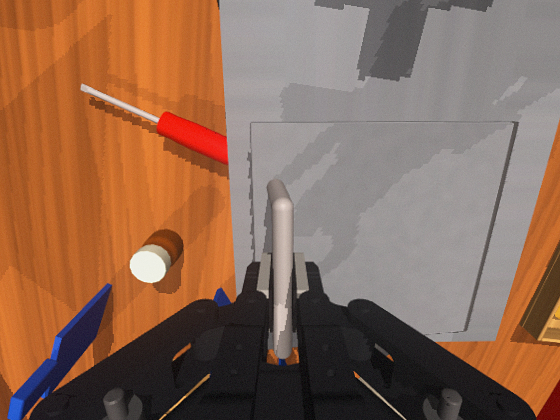

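Bar is gripped (wrist view, bar centred at column 282). Swing in steps with force monitoring.

```bash
cat > swing.py <<'E'
from flap import *
import sys
a,b,n=float(sys.argv[1]),float(sys.argv[2]),int(sys.argv[3])
for th in np.linspace(a,b,n+1)[1:]:
    p,r=tcp(th,.3*th/1.7)
    s=bot.move_linear(p,speed=.1,rotation=qw(r),until_force=20)
    f=bot.read_ft_force();print(round(th,2),s,f,bot.read_position()-p,round(bot.read_gripper_width(),3))
    if s: break
print(bot.read_clock())
x,_=snap("scene",f"s_{b}.png");crop(x,190,110,180,150,4,f"s_{b}c.png")
E
python3 swing.py .1 .7 5
```

```text
0.22 False [-3.1829 -0.9283  1.2066] [-0.0004 -0.0002 -0.0003] 0.101
0.34 False [-3.7699 -2.5567  2.9683] [-0.0005 -0.0002 -0.0003] 0.101
0.46 False [-4.9199 -1.4276  4.4831] [-0.0005 -0.0002  0.    ] 0.1
0.58 False [-5.6778 -1.567   7.0987] [-0.0005 -0.0002  0.0003] 0.099
0.7 False [-5.4242 -0.2652  8.7804] [-0.0003 -0.0002  0.0008] 0.1
19.0333
```

View pics/s_0.7c.png

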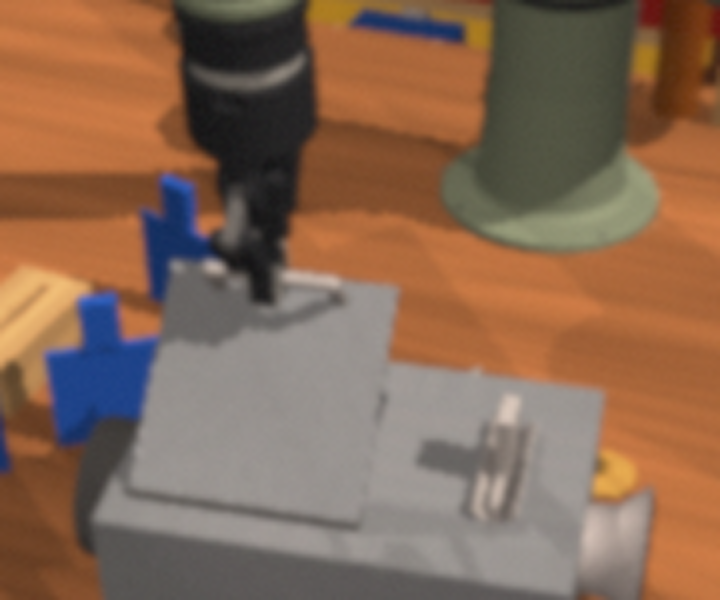

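```bash
python3 - <<'E'
s=open('flap.py').read()
s=s.replace(".070-.140",".069-.140").replace("-.06,.13+","-.06,.1315+");open('flap.py','w').write(s)
E
python3 swing.py .7 1.2 4
```

```text
0.82 False [ 0.4706 -1.1168 -0.2239] [ 0.0008  0.     -0.0002] 0.101
0.95 False [-1.058  -1.3628  2.4172] [ 0.0004 -0.0001 -0.    ] 0.098
1.08 False [ 0.0833 -1.2842  3.1367] [ 0.0004 -0.      0.0002] 0.097
1.2 False [-0.2239 -1.0754  3.0906] [0.0005 0.0001 0.0003] 0.1
20.3917
```

View pics/s_1.2c.png

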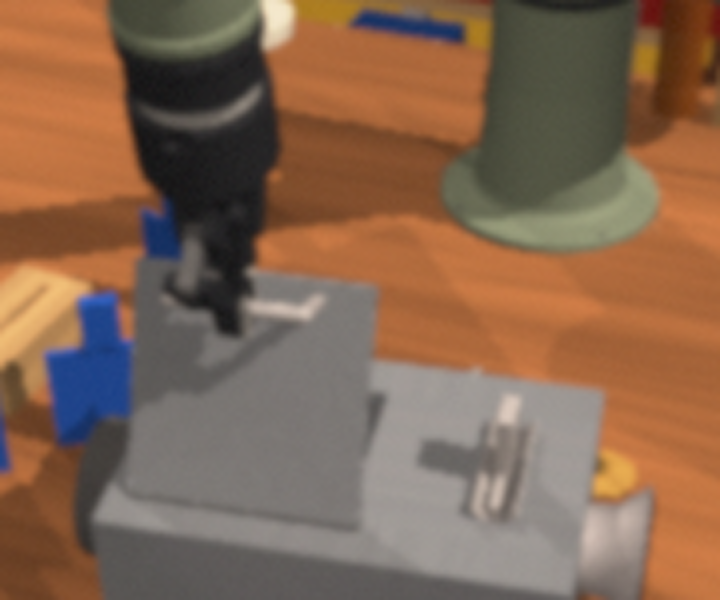

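```bash
python3 swing.py 1.2 1.7 4
```

```text
1.32 False [-0.7833 -0.5137  4.679 ] [0.0006 0.0001 0.0003] 0.102
1.45 False [ 0.5183 -1.0053  2.9013] [0.0009 0.0002 0.0003] 0.109
1.58 False [ 3.4104 -0.733   4.1138] [0.0013 0.0003 0.0001] 0.103
1.7 False [ 3.3056 -0.1956  4.1471] [ 0.0013  0.0004 -0.0003] 0.1
21.7417
```

View pics/s_1.7c.png

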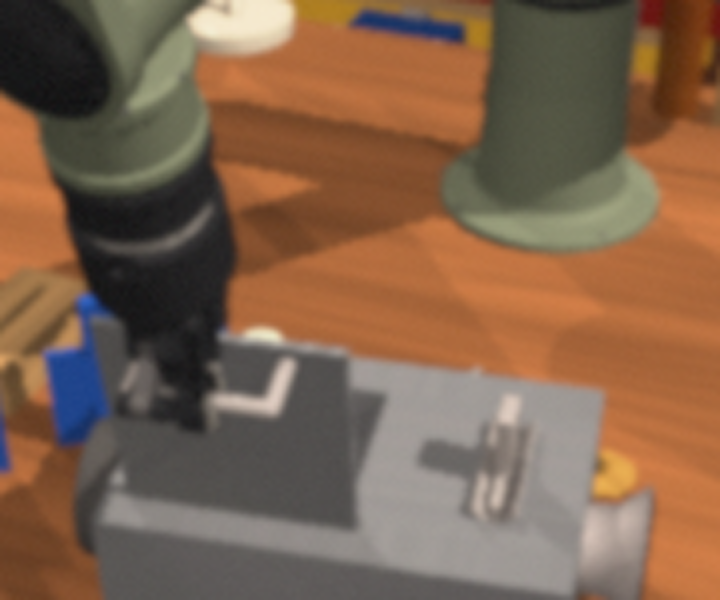

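```bash
python3 - <<'E'
from flap import *
bot.set_gripper(0.22);print(bot.read_gripper_width(),bot.read_ft_force())
p=np.array(bot.read_position());d=wq(bot.read_tool_rot()).as_matrix()[:,1]
print(bot.move_linear(p-d*.10,speed=.12,until_force=8),bot.read_ft_force())
bot.move_linear(p-d*.10+np.array([-.04,0,.06]),speed=.2)
print(bot.read_clock(),bot.read_position())
x,_=snap("scene","s11.png");crop(x,190,110,180,150,4,"s11c.png")
x,_=snap("top","t11.png");crop(x,190,130,180,140,4,"t11c.png")
E
```

```text
0.2206632427931406 [ 0.035  -0.4143 -0.2408]Traceback (most recent call last):
  File "<stdin>", line 4, in <module>
cell.PlanningError: the arm cannot follow that straight line within its joint ranges
```

```bash
python3 - <<'E'
from flap import *
p=np.array(bot.read_position());q0=bot.read_tool_rot()
def tr(v):
    return p+m@np.array(v)
for v,b in (((.008,0,.05),.3),((.006,0,.05),.2),((.005,0,.05),.15)):
    try:
        print(bot.move_linear(tr(v),speed=.1,rotation=qw(rot(b)),until_force=8),bot.read_ft_force(),v,b);break
    except bot.PlanningError as e: print(e)
print(bot.read_position()-p,bot.read_clock())
E
```

```text
the arm cannot follow that straight line within its joint ranges
False [-0.4553  0.1215 -0.9814] (0.006, 0, 0.05) 0.2
[0.0057 0.0009 0.0498] 22.7083
```

```bash
python3 - <<'E'
from flap import *
p=np.array(bot.read_position())
for dz in (.08,.06,.04):
    try: print(bot.move_linear(p+[-.01,0,dz],speed=.15,rotation=qw(rot(0)),until_force=8),bot.read_ft_force());break
    except bot.PlanningError as e: print(e)
print(bot.read_clock(),bot.read_position())
x,_=snap("scene","s11.png");crop(x,190,110,180,150,4,"s11c.png")
x,_=snap("top","t11.png");crop(x,190,130,180,140,4,"t11c.png")
E
```

```text
False [ 0.3654 -0.9745 -0.7594]
23.3917 [ 0.6964 -0.0217  0.3772]
```

View pics/s11c.png

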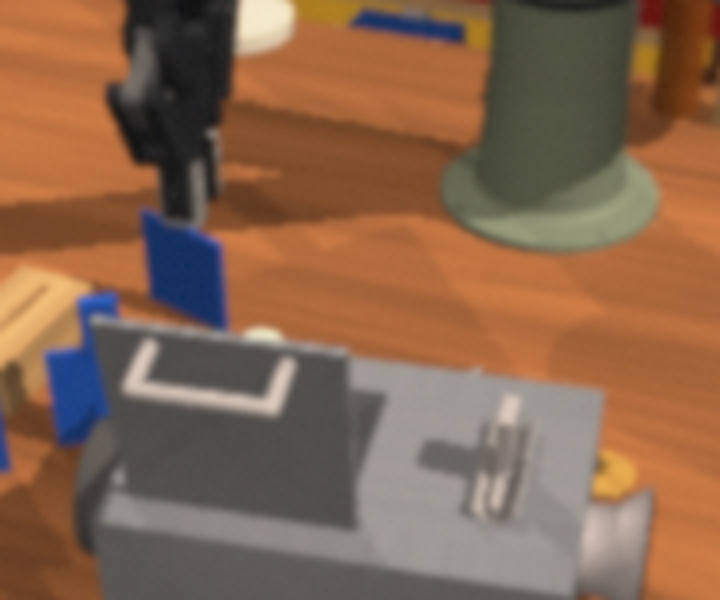

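View pics/t11c.png

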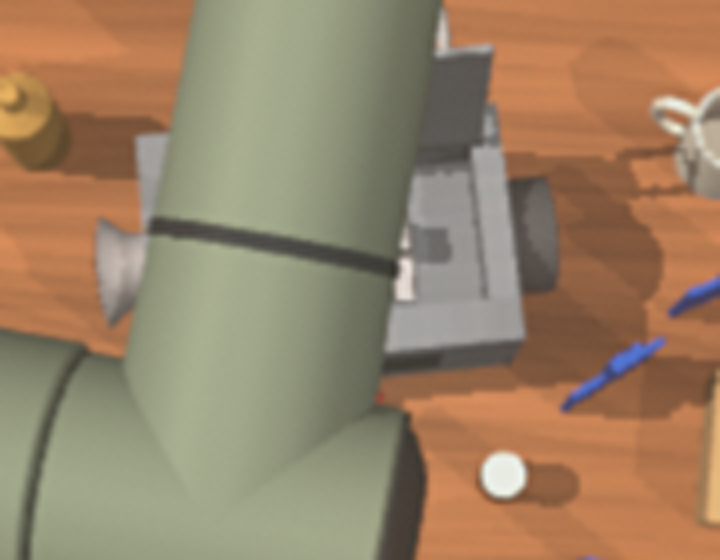

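```bash
python3 - <<'E'
from flap import *
p=m@np.array([-.01,-.06,0])+o0;p[2]=.36
bot.move_linear(p,speed=.3,rotation=qw(down(YAW+np.pi/2)))
im,E=snap("wrist","w12.png");print(bot.read_clock(),bot.read_position(),bot.search_frame("wrist","filter_tab"))
E
```

```text
25.2583 [ 0.5703 -0.0415  0.3598] [{'bbox': [276.7, 139.9, 14.9, 72.3], 'confidence': 0.76}]
```

View pics/w12.png

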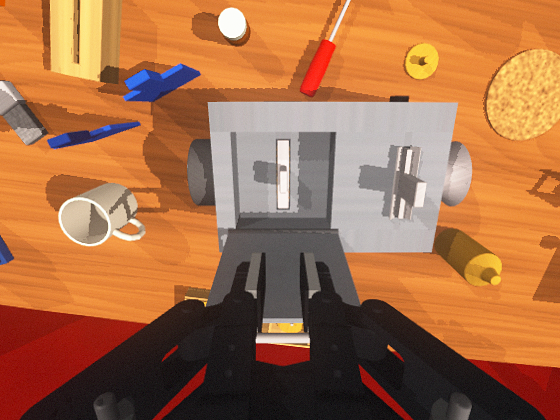

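```bash
python3 - <<'E'
from h import *
im=cv2.imread('pics/w12.png'); crop(im,225,125,115,115,5,"w12c.png")
E
```

```text
(no output)
```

View pics/w12c.png

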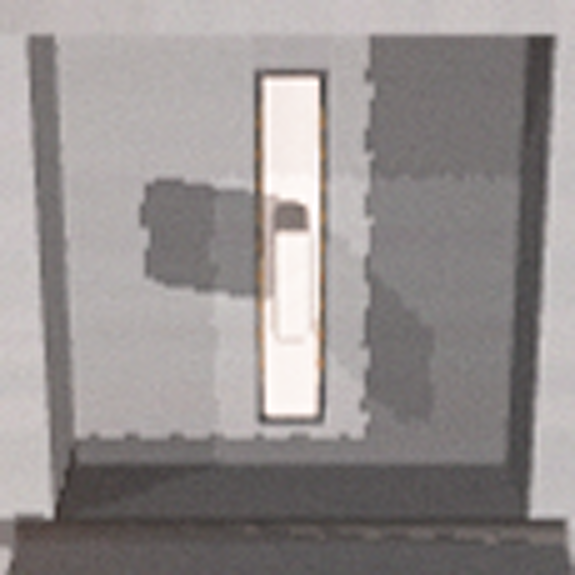

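```bash
python3 - <<'E'
from flap import *
T=np.load('pics/w12.png.npy');E=extr("wrist",T)
c=lambda x,y,z:at_z("wrist",(x/5+225,y/5+125),z,E)
A=np.array([c(*p,.125) for p in ((273,230),(313,230),(313,342),(275,342))]);B=np.array([c(*p,.085) for p in ((262,76),(322,76),(320,418),(264,418))])
for X in (A,B):
    print(X.mean(0),(X.mean(0)-o0)@m); d=X[2]+X[3]-X[0]-X[1];print(np.arctan2(d[1],d[0]),np.linalg.norm(d)/2,np.linalg.norm(X[0]-X[1]))
# slot check in same picture: machine corners z .13
X=np.array([at_z("wrist",p,.13,E) for p in ((208,103),(458,102),(436,252))]);print((X-o0)@m)
E
```

```text
[ 0.5801 -0.0395  0.125 ] [ 0.0002 -0.0594  0.125 ]
0.14999341814605055 0.030240062092058477 0.010376788454367883
[ 0.5803 -0.0397  0.085 ] [ 0.0004 -0.0597  0.085 ]
0.1409765135998693 0.10053342426790296 0.01665662094459389
[[-0.0986 -0.1498  0.13  ]
 [-0.1001  0.1497  0.13  ]
 [ 0.1003  0.1562  0.13  ]]
```

```bash
python3 - <<'E'
from flap import *
bot.set_gripper(.4)
bot.move_linear([.5801,-.0396,.17],speed=.2,rotation=qw(down(YAW+np.pi/2)))
print(bot.move_linear([.5801,-.0396,.094],speed=.1,until_force=8),bot.read_position(),bot.read_ft_force())
bot.set_gripper(0,60);print(bot.read_gripper_width(),bot.read_ft_force())
im,E=snap("wrist","w13.png");print(bot.read_clock())
E
```

```text
False [ 0.5806 -0.0397  0.0946] [-0.2437 -0.0911 -0.0546]
0.10628387802281793 [-0.7786  0.3102  4.1432]
28.0
```

View pics/w13.png

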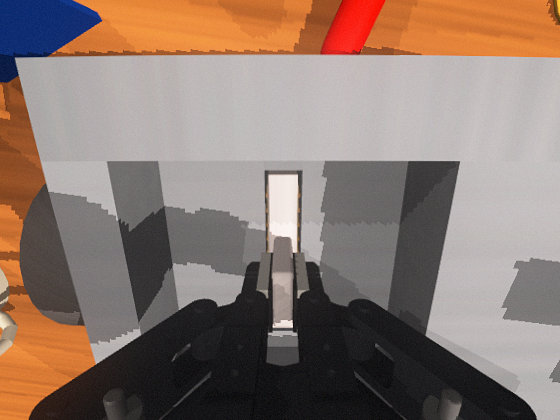

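```bash
python3 - <<'E'
from flap import *
print(bot.move_linear([.5806,-.0397,.15],speed=.08,until_force=15),bot.read_ft_force(),bot.read_gripper_width())
print(bot.move_linear([.5806,-.0397,.30],speed=.15,until_force=15),bot.read_ft_force(),bot.read_gripper_width())
im,E=snap("wrist","w14.png")
x,_=snap("scene","s14.png");crop(x,190,70,180,150,4,"s14c.png");print(bot.read_clock())
def mat(name,fn,T):
    im=cv2.imread(fn);E=extr(name,T)
    best=None
    p0=proj(name,[[.408,.334,.004]],E)[0]
    # fit circle outline: brightness/colour mask
    hsv=cv2.cvtColor(im,cv2.COLOR_BGR2Lab);h,w=im.shape[:2]
    y,x=np.mgrid[:h,:w];near=(np.hypot(x-p0[0],y-p0[1])<(75 if name=="wrist" else 30))
    c=hsv[int(p0[1])-5:int(p0[1])+5,int(p0[0])-5:int(p0[0])+5].reshape(-1,3).astype(float).mean(0)
    b=cv2.GaussianBlur(hsv,(5,5),0).astype(float)
    k=((np.hypot(b[...,1]-c[1],b[...,2]-c[2])<9)&near).astype(np.uint8)
    k=cv2.morphologyEx(k,cv2.MORPH_OPEN,np.ones((3,3)));k=cv2.morphologyEx(k,cv2.MORPH_CLOSE,np.ones((7,7)))
    n,l,s,ce=cv2.connectedComponentsWithStats(k);i=1+np.argmax(s[1:,4])
    cs=max(cv2.findContours((l==i).astype(np.uint8),0,cv2.CHAIN_APPROX_NONE)[0],key=len)[:,0]
    P=np.array([at_z(name,q,.004,E)[:2] for q in cs])
    r=least_squares(lambda v:np.hypot(*(P-v[:2]).T)-v[2],[.408,.334,.07],loss='soft_l1',f_scale=.002);print(name,fn,r.x,p0,s[i])
mat("top","pics/top0.png",None);mat("wrist","pics/w8.png",np.load("pics/w8.png.npy"));mat("scene","pics/scene0.png",None)
E
```

```text
False [-0.7605  0.0167 -2.1058] 0.1041428049739552
False [ 0.298  -0.3402 -2.019 ] 0.10821651610722689
30.1
top pics/top0.png [0.4092 0.3349 0.1051] [180.9408 238.029 ] [ 151  209   60   60 2819]
wrist pics/w8.png [0.4131 0.3366 0.0691] [455.1937  83.4837] [ 406   32  100  108 8318]
scene pics/scene0.png [0.3975 0.3326 0.1096] [400.1671 245.3945] [ 371  216   60   60 2805]
```

View pics/s14c.png

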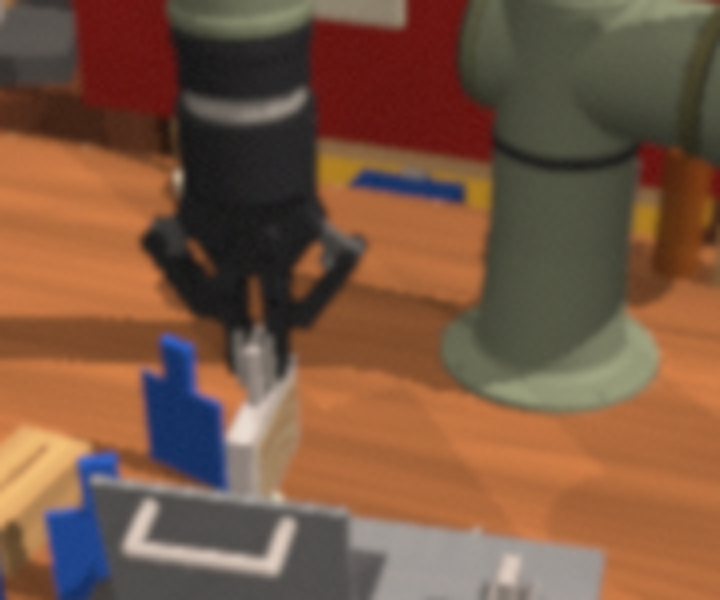

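```bash
python3 - <<'E'
from flap import *
bot.move_linear([.50,.26,.30],speed=.3,until_force=20)
im,E=snap("wrist","w15.png");print(bot.read_clock(),bot.read_position(),bot.search_frame("wrist","mat_top"),proj("wrist",[[.413,.3366,.004]],E))
E
```

```text
31.3333 [0.5004 0.2588 0.2999] [{'bbox': [295.1, 60.4, 103.0, 102.7], 'confidence': 0.89}, {'bbox': [118.5, 179.4, 39.4, 80.2], 'confidence': 0.46}, {'bbox': [265.9, 152.8, 34.8, 175.4], 'confidence': 0.4}] [[346.023  113.1699]]
```

View pics/w15.png

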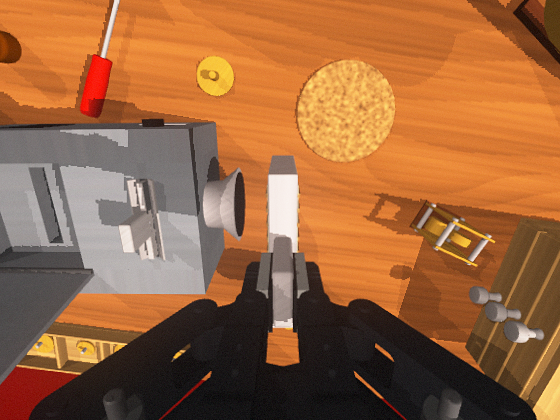

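```bash
python3 - <<'E'
from flap import *
T=np.load('pics/w15.png.npy');E=extr("wrist",T)
P=np.array([at_z("wrist",q,.004,E) for q in ((296,110),(395,110),(346,59),(346,162))]);print(P);c=(P.mean(0));print(c)
c=(c+np.array([.4131,.3366,.004]))/2
bot.move_linear([c[0],c[1],.26],speed=.2,until_force=20)
print(bot.move_linear([c[0],c[1],.1786],speed=.1,until_force=15))
bot.wait(.3)
print(bot.read_position(),c,bot.read_gripper_width(),bot.read_ft_force(),wq(bot.read_tool_rot()).as_matrix()[:,1],bot.read_clock())
snap("wrist","w16.png");x,_=snap("scene","s16.png");crop(x,190,110,267,200,3,"s16c.png")
x,_=snap("top","t16.png");crop(x,140,130,260,140,3,"t16c.png")
E
```

```text
[[0.4187 0.2656 0.004 ]
 [0.3988 0.4046 0.004 ]
 [0.3444 0.3223 0.004 ]
 [0.4814 0.3509 0.004 ]]
[0.4108 0.3359 0.004 ]
False
[0.4122 0.3364 0.179 ] [0.412  0.3362 0.004 ] 0.10435410836246019 [-0.5573 -1.0831 -2.8159] [ 0.0007  0.0004 -1.    ] 33.4167
```

View pics/s16c.png

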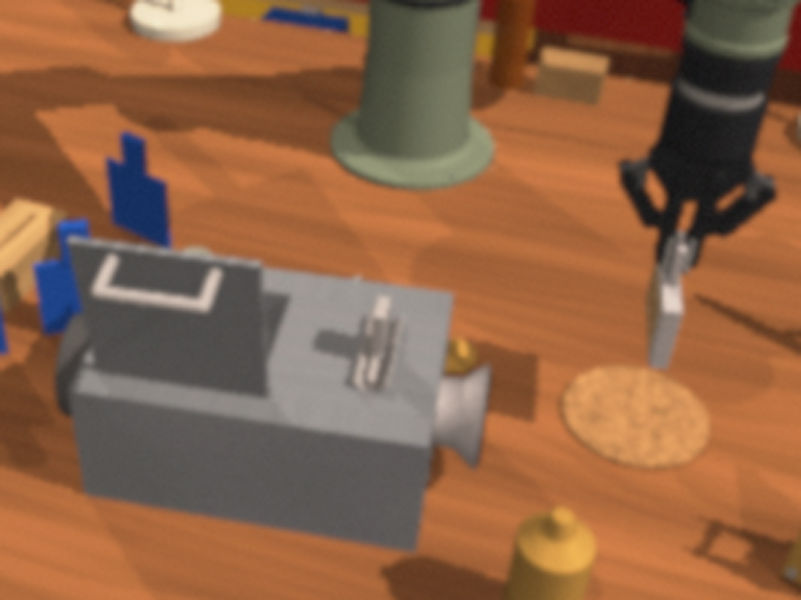

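View pics/w16.png

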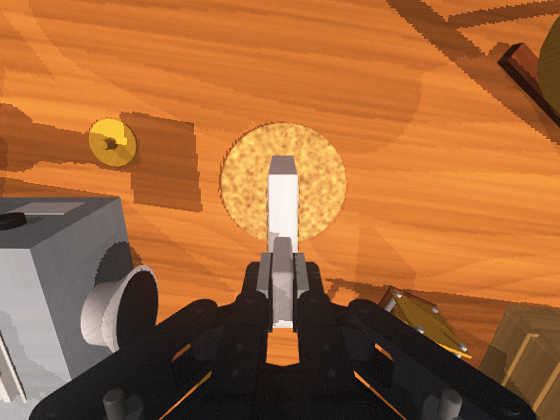

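View pics/t16c.png

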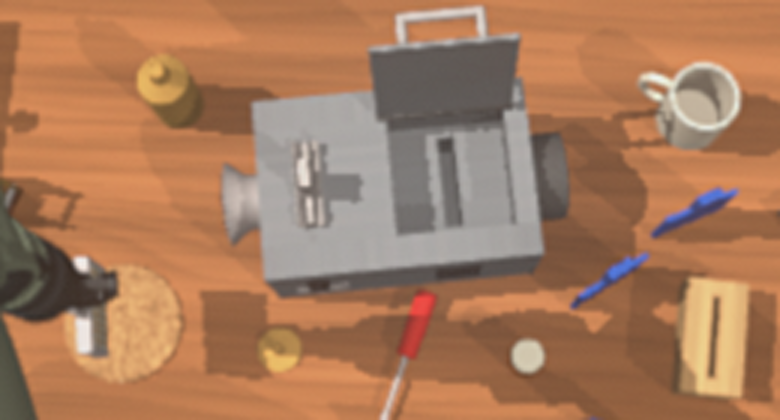

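```bash
python3 - <<'E'
from h import *
print(bot.close_job())
E
```

```text
the job is handed in; nothing more can be done
None
```

I did the job in the order asked and handed it in at about 33.6 s on the robot's clock, still holding the cassette. No verdict was reported.

- **Plate:** I took the steel plate from the wooden holder and slid it into the slot. It stopped on contact with the TCP at z = 0.147 m, where I expected the slot floor to stop it (0.1466 m). The last scene and top pictures show it still home.
- **Flap:** It started about 0.1 rad ajar. I swung it by its bar to a commanded 1.7 rad, just past upright. After release and again at the end it stood open by eye; I did not measure the angle again.
- **Cassette:** The last check put it upright to about 0.001 rad, with the gripper at (0.412, 0.336). Its foot is about 0.10 m above the mat, worked out from the grasp height, and the grip held at 10.4 % opening. My two wrist-camera fits of the mat centre differed by about 2 mm, so I used their mean. My automatic mat outlines from the top and scene cameras gave a wrong radius (about 0.105 and 0.110 m instead of 0.070), so I left them out.
- **Other things:** The other bench things looked undisturbed where the last pictures showed them, though the brush and two of the blue and orange look-alikes were out of view. The largest tool force I read was about 10 N, during the flap swing, though I only read forces between moves.

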